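# Move the coax units to the new rack in reverse order

### The arm

A 6-joint arm with a two-finger parallel gripper is mounted at the origin on the work surface. World frame = base frame: x ahead of the robot, y to its left, z up, the work surface at z = 0. Lengths are in m, angles in rad, forces in N, time in s.
With the tool pointing down it reaches from about 0.275 to 0.825 m from the base axis. Payload 4.9 kg.
Tool frame: the origin (TCP) lies midway between the tips of the shut fingers; the grasp point (between the pads) lies 19 mm behind it (bot.grip_depth is the distance from the TCP to the grasp point, in m); z points along the fingers, y is the line along which they close (so a half turn about z gives the same grasp; the last joint's range is limited). The gripper opens to 85 mm and grips with 20 to 120 N. Pads are 22 mm wide; open, the fingers measure 114 mm over their backs; the gripper's body (76 mm by 85 mm) begins 54 mm behind the grasp point. The pads swing forward as they close: fully open they stand 13 mm farther back than shut.
Start: joints at [0.979, 0.326, -0.193, 1.052, 0, 1.437], TCP at [0.243, 0.493, 0.231] pointing down, gripper open.
Joint ranges: [-2.65, 2.65], [-0.97, 1.79], [-1.3, 1.35], [-1.93, 2.1], [-1.47, 1.37], [-3.14, 3.14]. Speed limits (rad/s): [2.57, 2.57, 3.14, 3.14, 3.14, 3.14].

### API

Orientations are given as a unit quaternion [w, x, y, z].
In Python, from cell import bot gives the robot as it stands. Calls block until the motion is done:
- bot.move_pose(position, orientation): joint-space move of the TCP to a pose.
- bot.move_linear(position, speed=0.15, rotation=None, until_force=None): straight line of the TCP; rotation=None keeps the orientation; speed is the mean speed in m/s. With until_force (N) it stops when the force on the tool has changed by that much, and returns True; else False.
- bot.goto_joints(angles): joint-space move.
- bot.set_gripper(opening, grasp_force=None): opening from 0.0 (shut) to 1.0 (fully open); grasp_force is the grip in N (None keeps the last); returns when the fingers have stopped.
- bot.wait(seconds).
- bot.solve_ik(position, orientation): joint angles nearest the present ones, or None.
- bot.camera(name): name is "side" or "top" or "wrist"; returns the picture (384x512x3 uint8, red, green, blue); there is no depth.
- bot.calibration(name): a dict with "mtx" (3x3 intrinsics, pixels), "k1" (the pictures are not rectified: a ray, as slopes to the right and down, at radius r is drawn at 1 + k1 r^2 times it, then the intrinsics apply), "extrinsics" (4x4, takes a point from world to camera coordinates); the wrist camera has in their place "hand_eye" (4x4, takes a point from camera to tool coordinates, whose origin is the TCP and whose axes are the flange's). Camera axes: x right, y down, z forward; pixel columns grow to the right and rows downward; lengths in m; the calibration is good to about 2 mm. A picture is of the moment at which its call begins: read the wrist's pose just before it. calibration takes no time and is no camera call.
A pose or a line that the arm cannot do raises bot.PlanningError and nothing moves.
- bot.close_job(): hands the job in; it is judged then, once.
Trained networks look in the newest picture that a camera, given by its name, has taken for a name from the list of things; names that differ only in an ending like _2 or _b are one class to them, and where a whole thing is asked for, a point or a joint stands for the part that bears it (a point fixed in the world has none). Each returns a list of dicts, best first, with "confidence" (0 to 1); they miss things now and then, are a little off and sometimes report something else, mostly with a low value. They report only what shows in the picture. A call takes as long as a camera call. They do not tell look-alikes from the thing itself.
- bot.search_frame(camera, thing): "bbox" ([left, top, width, height] in pixels, round what is visible of it).
Readings, each from a call of its own:
- bot.read_clock(): time.
- bot.read_joint_positions(): joint angles.
- bot.read_joint_vel(): joint speeds.
- bot.read_joint_efforts(): joint torques, N m.
- bot.read_position(): TCP position.
- bot.read_tool_rot(): TCP orientation.
- bot.read_ft_force(): force on the tool from outside, world axes, zero at the start.
- bot.read_moment(): the same for the moment, N m.
- bot.read_gripper_width(): opening from 0.0 (shut) to 1.0 (fully open).
- bot.read_finger_force(): force on a finger pad.
Only numpy, scipy, OpenCV 4.12 (cv2) and the standard library are available. Lean on these libraries where they do the work, as an engineer would, in place of code of your own. Each camera call takes 0.05 s, during which the arm holds its last target. There are 200 camera calls.

### The job

Move the four coax units from the wooden trays of the old rack into the four bays of the new grey steel rack, one to a bay, in reverse order because it is fed from its other end: the unit that is now farthest left goes farthest right, and so on. Stand each upright on the floor of its bay, roughly in its middle; keep it upright on the way and set it down gently instead of dropping it. Do not knock the mug, and let go of everything at the end.

Things in the scene. Friction and masses are not known exactly. Their poses are not given: they have to be found in the camera images.
- filter_center (a point): the low-pass filter: a bright aluminium box 34 (x) x 42 (y) mm and 56 mm tall, with TWO brass coax sockets side by side on its top; 68 mm tall in all. Loose, 0.1 to 0.35 kg, upright. This point: its centre, half-way up its whole height; z up. Grip it here, across x.
- load_center (a point): the dummy load: a ROUND black finned cylinder, 38 mm in diameter and 58 mm tall, with one brass socket in the middle of its top; 70 mm tall in all. Loose, 0.1 to 0.35 kg, upright. This point: its centre, half-way up its whole height; z up. Grip it here, across x.
- arrester_center (a point): the surge arrester: a small brass block 32 (x) x 30 (y) mm and 44 mm tall, with a short steel connector sticking out of each of its two y sides (44 mm over both, 15 mm in diameter, axis 26 mm up) and a steel wing nut on top; 58 mm tall in all. Loose, 0.1 to 0.35 kg, upright. This point: its centre, half-way up its whole height; z up. Grip it here, across x.
- switch_center (a point): the coax switch: a grey plastic box 38 (x) x 40 (y) mm and 44 mm tall, with one black round knob (25 mm in diameter) on its top; 62 mm tall in all. Loose, 0.1 to 0.35 kg, upright. This point: its centre, half-way up its whole height; z up. Grip it here, across x.
- tray_filter: the small fixed dark wood tray of the old rack in which the filter stands at the start (it shows the old order). Origin: centre of its underside, 4 mm above the desk on a pale board; axes as the new rack's. 66 (x) x 68 (y) mm, floor 8 mm above the desk, y-side walls 14 mm tall, front and back lips 9 mm. Four alike in a row along their y, 70 mm apart.
- tray_load: the small fixed dark wood tray of the old rack in which the load stands at the start (it shows the old order). Origin: centre of its underside, 4 mm above the desk on a pale board; axes as the new rack's. 66 (x) x 68 (y) mm, floor 8 mm above the desk, y-side walls 14 mm tall, front and back lips 9 mm. Four alike in a row along their y, 70 mm apart.
- tray_arrester: the small fixed dark wood tray of the old rack in which the arrester stands at the start (it shows the old order). Origin: centre of its underside, 4 mm above the desk on a pale board; axes as the new rack's. 66 (x) x 68 (y) mm, floor 8 mm above the desk, y-side walls 14 mm tall, front and back lips 9 mm. Four alike in a row along their y, 70 mm apart.
- tray_switch: the small fixed dark wood tray of the old rack in which the switch stands at the start (it shows the old order). Origin: centre of its underside, 4 mm above the desk on a pale board; axes as the new rack's. 66 (x) x 68 (y) mm, floor 8 mm above the desk, y-side walls 14 mm tall, front and back lips 9 mm. Four alike in a row along their y, 70 mm apart.
- new_rack: the new rack: fixed grey steel tray, 68 (x) x 288 (y) mm, nearer than the old rack or beyond it. Origin: centre of its underside on the desk; y along the row (+y to the robot's left), x away from the robot, z up, turned up to 0.15 rad. Four bays centred at x = 0, y = +105, +35, -35, -105 mm, each 66 (y) x 62 (x) mm inside; floor 8 mm above the desk, dividers reach 22 mm, front and back lips 13 mm.
- mug: a bystander: a white coffee mug, 80 mm across, 92 mm tall, handle to its +y; origin at the centre of its underside. It stands to the left or to the right of the racks.
There are look-alikes about, which are no part of the job. Leave any purple look-alike of the tray_switch alone. Leave any orange or purple look-alike of the part that bears load_center alone.

How it is judged:
At the end, for the whole second after the job is handed in: All four units stand in the four bays of the new rack, in the reverse of the left-to-right order of their old trays: each centre within 15 mm of its bay's centre in the rack's x and y, on the bay floor within 4 mm, within 0.12 rad of upright, at rest and not touched by the fingers (x of filter_center in the frame of new_rack between -0.015 and 0.015 m and (y of filter_center in the frame of new_rack between 0.09 and 0.12 m or y of filter_center in the frame of new_rack between 0.02 and 0.05 m or y of filter_center in the frame of new_rack between -0.05 and -0.02 m or y of filter_center in the frame of new_rack between -0.12 and -0.09 m) and z of filter_center in the frame of new_rack between 0.038 and 0.046 m and angle between each of filter_center, load_center, arrester_center, switch_center's own z axis and vertical below 0.12 rad and linear speed of each of filter, load, arrester, switch below 0.02 m/s and contact force between the fingers and filter below 0.1 N and x of load_center in the frame of new_rack between -0.015 and 0.015 m and (y of load_center in the frame of new_rack between 0.09 and 0.12 m or y of load_center in the frame of new_rack between 0.02 and 0.05 m or y of load_center in the frame of new_rack between -0.05 and -0.02 m or y of load_center in the frame of new_rack between -0.12 and -0.09 m) and z of load_center in the frame of new_rack between 0.039 and 0.047 m and contact force between the fingers and load below 0.1 N and x of arrester_center in the frame of new_rack between -0.015 and 0.015 m and (y of arrester_center in the frame of new_rack between 0.09 and 0.12 m or y of arrester_center in the frame of new_rack between 0.02 and 0.05 m or y of arrester_center in the frame of new_rack between -0.05 and -0.02 m or y of arrester_center in the frame of new_rack between -0.12 and -0.09 m) and z of arrester_center in the frame of new_rack between 0.033 and 0.041 m and contact force between the fingers and arrester below 0.1 N and x of switch_center in the frame of new_rack between -0.015 and 0.015 m and (y of switch_center in the frame of new_rack between 0.09 and 0.12 m or y of switch_center in the frame of new_rack between 0.02 and 0.05 m or y of switch_center in the frame of new_rack between -0.05 and -0.02 m or y of switch_center in the frame of new_rack between -0.12 and -0.09 m) and z of switch_center in the frame of new_rack between 0.035 and 0.043 m and contact force between the fingers and switch below 0.1 N and ((y of filter_center in the frame of new_rack between 0.09 and 0.12 m and y of tray_filter in the frame of tray_load below 0 m and y of load_center in the frame of new_rack below 0.07 m) or (y of filter_center in the frame of new_rack between 0.02 and 0.05 m and y of tray_filter in the frame of tray_load above 0 m and y of load_center in the frame of new_rack above 0.07 m) or (y of filter_center in the frame of new_rack between 0.02 and 0.05 m and y of tray_filter in the frame of tray_load below 0 m and y of load_center in the frame of new_rack below 0 m) or (y of filter_center in the frame of new_rack between -0.05 and -0.02 m and y of tray_filter in the frame of tray_load above 0 m and y of load_center in the frame of new_rack above 0 m) or (y of filter_center in the frame of new_rack between -0.05 and -0.02 m and y of tray_filter in the frame of tray_load below 0 m and y of load_center in the frame of new_rack below -0.07 m) or (y of filter_center in the frame of new_rack between -0.12 and -0.09 m and y of tray_filter in the frame of tray_load above 0 m and y of load_center in the frame of new_rack above -0.07 m)) and ((y of filter_center in the frame of new_rack between 0.09 and 0.12 m and y of tray_filter in the frame of tray_arrester below 0 m and y of arrester_center in the frame of new_rack below 0.07 m) or (y of filter_center in the frame of new_rack between 0.02 and 0.05 m and y of tray_filter in the frame of tray_arrester above 0 m and y of arrester_center in the frame of new_rack above 0.07 m) or (y of filter_center in the frame of new_rack between 0.02 and 0.05 m and y of tray_filter in the frame of tray_arrester below 0 m and y of arrester_center in the frame of new_rack below 0 m) or (y of filter_center in the frame of new_rack between -0.05 and -0.02 m and y of tray_filter in the frame of tray_arrester above 0 m and y of arrester_center in the frame of new_rack above 0 m) or (y of filter_center in the frame of new_rack between -0.05 and -0.02 m and y of tray_filter in the frame of tray_arrester below 0 m and y of arrester_center in the frame of new_rack below -0.07 m) or (y of filter_center in the frame of new_rack between -0.12 and -0.09 m and y of tray_filter in the frame of tray_arrester above 0 m and y of arrester_center in the frame of new_rack above -0.07 m)) and ((y of filter_center in the frame of new_rack between 0.09 and 0.12 m and y of tray_filter in the frame of tray_switch below 0 m and y of switch_center in the frame of new_rack below 0.07 m) or (y of filter_center in the frame of new_rack between 0.02 and 0.05 m and y of tray_filter in the frame of tray_switch above 0 m and y of switch_center in the frame of new_rack above 0.07 m) or (y of filter_center in the frame of new_rack between 0.02 and 0.05 m and y of tray_filter in the frame of tray_switch below 0 m and y of switch_center in the frame of new_rack below 0 m) or (y of filter_center in the frame of new_rack between -0.05 and -0.02 m and y of tray_filter in the frame of tray_switch above 0 m and y of switch_center in the frame of new_rack above 0 m) or (y of filter_center in the frame of new_rack between -0.05 and -0.02 m and y of tray_filter in the frame of tray_switch below 0 m and y of switch_center in the frame of new_rack below -0.07 m) or (y of filter_center in the frame of new_rack between -0.12 and -0.09 m and y of tray_filter in the frame of tray_switch above 0 m and y of switch_center in the frame of new_rack above -0.07 m)) and ((y of load_center in the frame of new_rack between 0.09 and 0.12 m and y of tray_load in the frame of tray_arrester below 0 m and y of arrester_center in the frame of new_rack below 0.07 m) or (y of load_center in the frame of new_rack between 0.02 and 0.05 m and y of tray_load in the frame of tray_arrester above 0 m and y of arrester_center in the frame of new_rack above 0.07 m) or (y of load_center in the frame of new_rack between 0.02 and 0.05 m and y of tray_load in the frame of tray_arrester below 0 m and y of arrester_center in the frame of new_rack below 0 m) or (y of load_center in the frame of new_rack between -0.05 and -0.02 m and y of tray_load in the frame of tray_arrester above 0 m and y of arrester_center in the frame of new_rack above 0 m) or (y of load_center in the frame of new_rack between -0.05 and -0.02 m and y of tray_load in the frame of tray_arrester below 0 m and y of arrester_center in the frame of new_rack below -0.07 m) or (y of load_center in the frame of new_rack between -0.12 and -0.09 m and y of tray_load in the frame of tray_arrester above 0 m and y of arrester_center in the frame of new_rack above -0.07 m)) and ((y of load_center in the frame of new_rack between 0.09 and 0.12 m and y of tray_load in the frame of tray_switch below 0 m and y of switch_center in the frame of new_rack below 0.07 m) or (y of load_center in the frame of new_rack between 0.02 and 0.05 m and y of tray_load in the frame of tray_switch above 0 m and y of switch_center in the frame of new_rack above 0.07 m) or (y of load_center in the frame of new_rack between 0.02 and 0.05 m and y of tray_load in the frame of tray_switch below 0 m and y of switch_center in the frame of new_rack below 0 m) or (y of load_center in the frame of new_rack between -0.05 and -0.02 m and y of tray_load in the frame of tray_switch above 0 m and y of switch_center in the frame of new_rack above 0 m) or (y of load_center in the frame of new_rack between -0.05 and -0.02 m and y of tray_load in the frame of tray_switch below 0 m and y of switch_center in the frame of new_rack below -0.07 m) or (y of load_center in the frame of new_rack between -0.12 and -0.09 m and y of tray_load in the frame of tray_switch above 0 m and y of switch_center in the frame of new_rack above -0.07 m)) and ((y of arrester_center in the frame of new_rack between 0.09 and 0.12 m and y of tray_arrester in the frame of tray_switch below 0 m and y of switch_center in the frame of new_rack below 0.07 m) or (y of arrester_center in the frame of new_rack between 0.02 and 0.05 m and y of tray_arrester in the frame of tray_switch above 0 m and y of switch_center in the frame of new_rack above 0.07 m) or (y of arrester_center in the frame of new_rack between 0.02 and 0.05 m and y of tray_arrester in the frame of tray_switch below 0 m and y of switch_center in the frame of new_rack below 0 m) or (y of arrester_center in the frame of new_rack between -0.05 and -0.02 m and y of tray_arrester in the frame of tray_switch above 0 m and y of switch_center in the frame of new_rack above 0 m) or (y of arrester_center in the frame of new_rack between -0.05 and -0.02 m and y of tray_arrester in the frame of tray_switch below 0 m and y of switch_center in the frame of new_rack below -0.07 m) or (y of arrester_center in the frame of new_rack between -0.12 and -0.09 m and y of tray_arrester in the frame of tray_switch above 0 m and y of switch_center in the frame of new_rack above -0.07 m))).
It fails at once if a unit is tipped over (more than 0.6 rad from upright) (angle between any of filter_center, load_center, arrester_center, switch_center's own z axis and vertical above 0.6 rad).
It fails at once if a unit is let go more than 30 mm above a bay's floor ((height (world z) of filter_center above 0.072 m and contact force between the fingers and filter below 0.05 N) or (height (world z) of load_center above 0.073 m and contact force between the fingers and load below 0.05 N) or (height (world z) of arrester_center above 0.067 m and contact force between the fingers and arrester below 0.05 N) or (height (world z) of switch_center above 0.069 m and contact force between the fingers and switch below 0.05 N)).
It fails at once if the mug is knocked or shifted by more than 20 mm (distance of mug from where it was at the start of the episode above 0.02 m).
It also fails if it takes over 96 s, if anything falls off the work surface, if the arm or the gripper's body presses on something with over 40 N, if the wrist force passes 120 N, or if a joint passes its speed limit or range.

## Working session

There is one attempt and no reset: what is moved stays moved. The work goes in short steps, each a Python script; the robot and the scene stay as the last script left them, time stands still between calls to the robot, and variables do not carry over. Pictures are saved under pics/ and viewed, at most 14 in all, crops included, and the job is handed in when it is done.

```bash
ls; mkdir -p pics
python3 - <<'E'
from cell import bot
import cv2,numpy as np
for c in ("top","side"):
    im=bot.camera(c); cv2.imwrite(f"pics/{c}0.png",cv2.cvtColor(im,cv2.COLOR_RGB2BGR))
    k=bot.calibration(c); print(c,np.round(k["mtx"],1).tolist(),k["k1"],np.round(k["extrinsics"],3).tolist())
    for t in ("filter_center","load_center","arrester_center","switch_center","new_rack","tray_switch","mug"):
        print(t,[(np.round(d["bbox"]).tolist(),round(d["confidence"],2)) for d in bot.search_frame(c,t)])
print(np.round(bot.calibration("wrist")["hand_eye"],3).tolist(), bot.read_clock())
E
```

```text
pics
top [[429.9, 0.0, 256.3], [0.0, 429.9, 193.9], [0.0, 0.0, 1.0]] -0.13320942837889704 [[-0.03, -1.0, 0.01, 0.014], [-0.996, 0.029, -0.084, 0.641], [0.084, -0.012, -0.996, 1.307], [0.0, 0.0, 0.0, 1.0]]
filter_center [([288.0, 179.0, 24.0, 19.0], 0.51), ([266.0, 179.0, 23.0, 22.0], 0.49), ([295.0, 184.0, 16.0, 13.0], 0.44)]
load_center [([250.0, 182.0, 11.0, 11.0], 0.69), ([199.0, 211.0, 14.0, 10.0], 0.59), ([243.0, 148.0, 12.0, 15.0], 0.48), ([294.0, 183.0, 17.0, 15.0], 0.48)]
arrester_center [([225.0, 180.0, 16.0, 12.0], 0.5)]
switch_center [([273.0, 182.0, 11.0, 11.0], 0.74)]
new_rack [([223.0, 226.0, 95.0, 37.0], 0.83)]
tray_switch [([328.0, 192.0, 21.0, 26.0], 0.7), ([261.0, 128.0, 24.0, 26.0], 0.66), ([266.0, 178.0, 22.0, 21.0], 0.65), ([248.0, 182.0, 12.0, 12.0], 0.38)]
mug [([382.0, 199.0, 44.0, 28.0], 0.76)]
side [[352.6, 0.0, 252.5], [0.0, 352.6, 193.5], [0.0, 0.0, 1.0]] 0.031589701424641375 [[-0.932, -0.363, -0.008, 0.622], [-0.282, 0.738, -0.612, 0.196], [0.228, -0.569, -0.79, 0.906], [0.0, 0.0, 0.0, 1.0]]
filter_center [([268.0, 142.0, 12.0, 26.0], 0.82)]
load_center [([254.0, 229.0, 15.0, 26.0], 0.72), ([218.0, 177.0, 12.0, 21.0], 0.62), ([252.0, 179.0, 10.0, 20.0], 0.55)]
arrester_center [([238.0, 198.0, 15.0, 19.0], 0.79)]
switch_center [([256.0, 165.0, 16.0, 18.0], 0.78)]
new_rack [([296.0, 159.0, 40.0, 84.0], 0.74), ([242.0, 188.0, 27.0, 17.0], 0.55)]
tray_switch [([202.0, 157.0, 28.0, 19.0], 0.86), ([268.0, 142.0, 14.0, 24.0], 0.72), ([291.0, 130.0, 20.0, 21.0], 0.61), ([259.0, 160.0, 14.0, 23.0], 0.54)]
mug [([309.0, 81.0, 32.0, 36.0], 0.84)]
[[-0.001, -0.961, -0.278, 0.071], [1.0, -0.001, -0.001, 0.0], [0.001, -0.278, 0.961, -0.142], [0.0, 0.0, 0.0, 1.0]] 0.8
```

Run:
```python
import cv2
a=cv2.imread("pics/top0.png")[110:290,180:440]; cv2.imwrite("pics/topc.png",cv2.resize(a,None,fx=3,fy=3,interpolation=cv2.INTER_CUBIC))
```

```text
(no output)
```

View pics/topc.png

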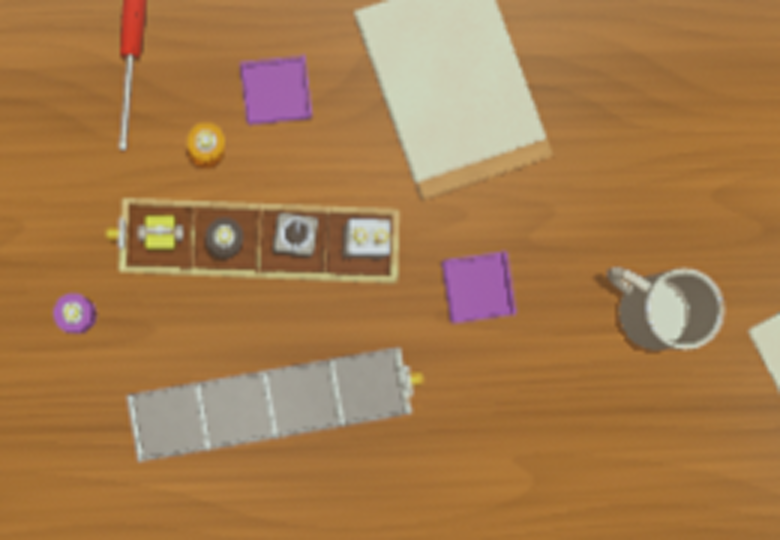

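The crop (×3, offset 180,110) shows, from left to right, arrester (160,232), load (224,238), switch (296,234) and filter (369,239). The new rack is nearer the robot, with corners at about (128,395), (402,349), (411,412) and (139,461). The mug is at the far right.

```bash
cat > h.py <<'E'
from cell import bot
import cv2,numpy as np
from scipy.spatial.transform import Rotation as R
def tool_R(th,flip=False):  # tool down, y_tool along (cos th, sin th)
    if flip: th+=np.pi
    y=np.array([np.cos(th),np.sin(th),0]); z=np.array([0,0,-1.]); return np.column_stack([np.cross(y,z),y,z])
def quat(M):
    q=R.from_matrix(M).as_quat(); return [q[3],q[0],q[1],q[2]]
def campose(c,tcp=None,q=None):
    k=bot.calibration(c)
    if c=="wrist":
        T=np.eye(4); T[:3,:3]=R.from_quat([q[1],q[2],q[3],q[0]]).as_matrix(); T[:3,3]=tcp
        return k,T@np.array(k["hand_eye"])
    return k,np.linalg.inv(np.array(k["extrinsics"]))
def ray(k,T,uv):
    m=np.array(k["mtx"]); d=np.array([(uv[0]-m[0,2])/m[0,0],(uv[1]-m[1,2])/m[1,1]]); s=d.copy()
    for _ in range(20): s=d/(1+k["k1"]*(s@s))
    return T[:3,3],T[:3,:3]@np.array([s[0],s[1],1])
def onplane(k,T,uv,z):
    o,d=ray(k,T,uv); return o+d*(z-o[2])/d[2]
def proj(k,T,p):
    c=np.linalg.inv(T)@np.append(p,1); s=c[:2]/c[2]; s=s*(1+k["k1"]*(s@s)); m=np.array(k["mtx"])
    return np.array([m[0,0]*s[0]+m[0,2],m[1,1]*s[1]+m[1,2]])
E
python3 - <<'E'
from h import *
k,T=campose("top")
f=lambda p,z: onplane(k,T,(180+(p[0]+.5)/3-.5,110+(p[1]+.5)/3-.5),z)
for n,P,z in (("new",[(128,395),(402,349),(411,412),(139,461)],.014),("old",[(123,199),(399,211),(397,281),(120,271)],.004)):
    c=np.array([f(p,z) for p in P]); l=(c[0]+c[3])/2; r=(c[1]+c[2])/2; v=l-r
    print(n,c.mean(0),"len",np.linalg.norm(v),np.linalg.norm(c[0]-c[3]),"yaw",np.arctan2(-v[0],v[1]))
for n,p,z in (("arr",(160,232),.055),("load",(224,238),.075),("sw",(296,234),.07),("fil",(369,239),.07),("mug",(685,310),.09)): print(n,f(p,z))
for th in (0,):
  for fl in (0,1):
    for p in ((.45,-.02,.3),(.55,0,.3),(.4,0,.3)):
      q=bot.solve_ik(p,quat(tool_R(th,fl))); print(fl,p,None if q is None else np.round(q,2))
E
```

```text
new [ 0.48307003 -0.04196297  0.014     ] len 0.2877660193126479 0.06906548324066669 yaw 0.1408548490033879
old [ 0.65487059 -0.03679986  0.004     ] len 0.29197378745651953 0.07625150924952921 yaw -0.06849417600568251
arr [0.66157129 0.06608833 0.055     ]
load [0.65168848 0.00159205 0.075     ]
sw [ 0.6541363  -0.07072639  0.07      ]
fil [ 0.64702041 -0.14394524  0.07      ]
mug [ 0.56484705 -0.45791086  0.09      ]
0 (0.45, -0.02, 0.3) [-0.21  0.1  -0.31  1.17  0.    1.36]
0 (0.55, 0, 0.3) [-0.13  0.29 -0.07  1.21  0.    1.44]
0 (0.4, 0, 0.3) [-0.19  0.   -0.41  1.16  0.    1.39]
1 (0.45, -0.02, 0.3) [-0.21  0.1  -0.31  1.17  0.   -1.78]
1 (0.55, 0, 0.3) [-0.13  0.29 -0.07  1.21  0.   -1.71]
1 (0.4, 0, 0.3) [-0.19  0.   -0.41  1.16  0.   -1.76]
```

The rack measures 288 × 69 mm, as given, so the rough fix is consistent. Next is a single wrist view covering both racks.

Run:
```python
from h import *
import json
bot.move_pose([.57,0.0,.27],quat(tool_R(0)))
p=bot.read_position();q=bot.read_tool_rot(); im=bot.camera("wrist")
json.dump([list(map(float,p)),list(map(float,q))],open("w1.json","w"))
cv2.imwrite("pics/w1.png",cv2.cvtColor(im,cv2.COLOR_RGB2BGR))
cv2.imwrite("pics/w1b.png",cv2.resize(cv2.cvtColor(im,cv2.COLOR_RGB2BGR),(800,600),interpolation=cv2.INTER_CUBIC))
print(p,q,bot.read_clock(),np.round(bot.calibration("wrist")["mtx"],1).tolist())
for t in ("filter_center","load_center","arrester_center","switch_center","new_rack"): print(t,[(np.round(d["bbox"]).tolist(),round(d["confidence"],2)) for d in bot.search_frame("wrist",t)])
```

```text
[0.56984784 0.00098276 0.26996342] [-1.67325512e-04  7.06559642e-01  7.07653477e-01  4.07387090e-05] 2.975 [[305.3, 0.0, 254.3], [0.0, 305.3, 192.2], [0.0, 0.0, 1.0]]
filter_center [([299.0, 246.0, 36.0, 51.0], 0.67)]
load_center [([251.0, 6.0, 31.0, 46.0], 0.75), ([303.0, 148.0, 38.0, 36.0], 0.6), ([373.0, 138.0, 49.0, 34.0], 0.6), ([283.0, 234.0, 50.0, 47.0], 0.24)]
arrester_center [([313.0, 91.0, 39.0, 40.0], 0.73)]
switch_center [([300.0, 197.0, 38.0, 40.0], 0.92)]
new_rack [([142.0, 77.0, 94.0, 219.0], 0.92), ([289.0, 186.0, 56.0, 52.0], 0.24)]
```

View pics/w1b.png

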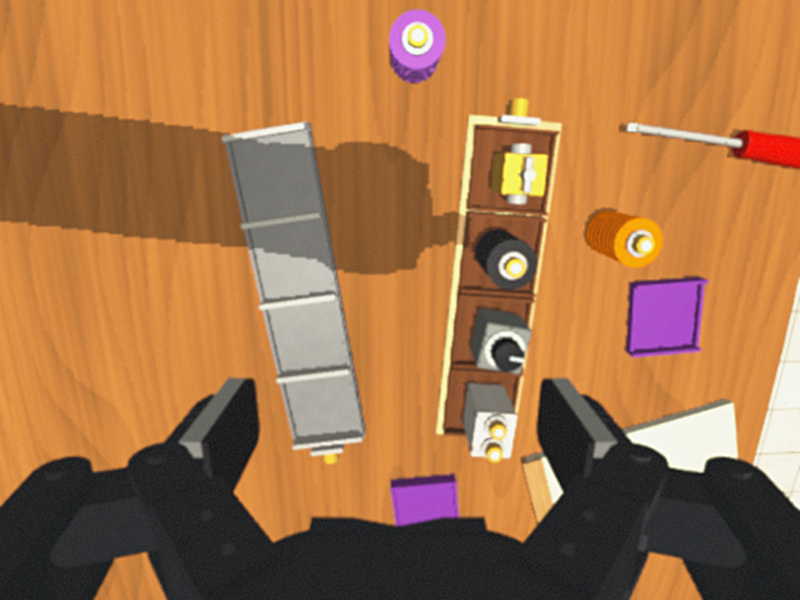

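In the 800×600 wrist view the block top of the arrester is at (525,174), the load's socket at (515,266), the switch knob at (505,350) and the filter's sockets at (497,430) and (494,453). The new rack's end walls run (226,137)–(310,126) and (293,444)–(364,435). Its dividers are at about (244–320, 228–215), (262–336, 306–296) and (277–350, 380–371).

Run:
```python
from h import *
import json
p,q=json.load(open("w1.json")); k,T=campose("wrist",p,q)
f=lambda u,z: onplane(k,T,((u[0]+.5)*.64-.5,(u[1]+.5)*.64-.5),z)
D=[((226,137),(310,126)),((244,228),(320,215)),((262,306),(336,296)),((277,380),(350,371)),((293,444),(364,435))]
for a,b in D:
    A,B=f(a,.022),f(b,.022); print("div",np.round((A+B)/2,4),round(np.linalg.norm(A-B),4))
for n,u,z in (("arr",(525,174),.052),("load",(515,266),.077),("loadtop",(513,260),.066),("sw",(505,350),.069),("f",(495.5,441),.075)): print(n,np.round(f(u,z),4))
tk,tT=campose("top")
C=np.array([.483,-.042,0]);y=.141;X=np.array([np.cos(y),np.sin(y),0]);Y=np.array([-np.sin(y),np.cos(y),0])
for s in ((1,1),(1,-1),(-1,-1),(-1,1)): print(((proj(k,T,C+X*.034*s[0]+Y*.144*s[1]+[0,0,.022])+.5)/.64).round(), end=" ")
```

```text
div [0.4669 0.0967 0.022 ] 0.0675
div [0.474  0.0261 0.022 ] 0.0642
div [ 0.4843 -0.0416  0.022 ] 0.0648
div [ 0.4933 -0.1112  0.022 ] 0.0669
div [ 0.5039 -0.177   0.022 ] 0.0681
arr [0.6627 0.0648 0.052 ]
load [0.6534 0.0008 0.077 ]
loadtop [0.6544 0.003  0.066 ]
sw [ 0.6522 -0.0674  0.069 ]
f [ 0.6485 -0.1446  0.075 ]
[305. 120.] [364. 443.] [293. 451.] [221. 134.]
```

Both cameras agree to within 3 mm. The new rack is at (.484,-.0415) with yaw about 0.138. I'll start with the filter, which goes to bay +105.

```bash
cat >> h.py <<'E'
C=np.array([.4838,-.0415]); YN=.138; YO=-.068
def transfer(name,xy,h,bay,force=40):
    zt=.008+h/2-bot.grip_depth; up=zt+.11
    qo,qn=quat(tool_R(YO)),quat(tool_R(YN))
    bot.move_pose([*xy,up],qo)
    bot.move_linear([*xy,zt],speed=.12)
    bot.set_gripper(0,grasp_force=force); w=bot.read_gripper_width(); ff=bot.read_finger_force()
    print(name,"width mm",round(w*85,1),"finger",ff)
    if w*85<24: bot.set_gripper(1.0); raise SystemExit("missed")
    bot.move_linear([*xy,up],speed=.15)
    b=C+bay*np.array([-np.sin(YN),np.cos(YN)])
    bot.move_linear([*b,up],speed=.2,rotation=qn)
    print("held mm",round(bot.read_gripper_width()*85,1))
    bot.move_linear([*b,zt+.012],speed=.15)
    hit=bot.move_linear([*b,zt-.001],speed=.03,until_force=4)
    print("touch",hit,"dz mm",round((bot.read_position()[2]-zt)*1e3,1))
    bot.set_gripper(1.0); bot.move_linear([*b,up],speed=.15)
    print("t",bot.read_clock())
E
python3 - <<'E'
from h import *
transfer("filter",(.648,-.1443),.068,.105)
p=bot.read_position();q=bot.read_tool_rot(); im=bot.camera("wrist")
cv2.imwrite("pics/w2.png",cv2.cvtColor(im,cv2.COLOR_RGB2BGR))
E
```

```text
filter width mm 33.5 finger 40.3634512424469
held mm 33.6
touch True dz mm 0.5
t 10.7417
```

View pics/w2.png

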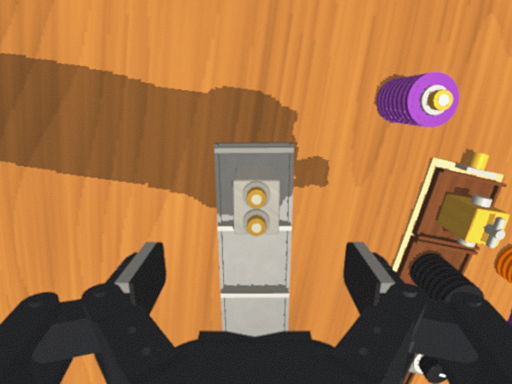

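The filter stands upright in the far-left bay, with its sockets at (256,197) and (256,226), centred across the rack. The other three go the same way.

Run:
```python
from h import *
import json
transfer("switch",(.653,-.069),.062,.035)
transfer("load",(.653,.001),.070,-.035)
transfer("arrester",(.662,.0655),.058,-.105)
bot.move_pose([.45,-.01,.25],quat(tool_R(YN)))
p=bot.read_position();q=bot.read_tool_rot(); im=bot.camera("wrist")
json.dump([list(map(float,p)),list(map(float,q))],open("w3.json","w"))
cv2.imwrite("pics/w3.png",cv2.resize(cv2.cvtColor(im,cv2.COLOR_RGB2BGR),(800,600),interpolation=cv2.INTER_CUBIC))
print(bot.read_clock())
```

```text
switch width mm 37.1 finger 41.15911066532135
held mm 37.3
touch True dz mm 0.5
t 17.8583
load width mm 37.0 finger 40.26180624961853
held mm 37.0
touch True dz mm 0.7
t 24.7417
arrester width mm 31.8 finger 40.30394732952118
held mm 31.2
touch True dz mm 0.4
t 32.3
33.125
```

View pics/w3.png

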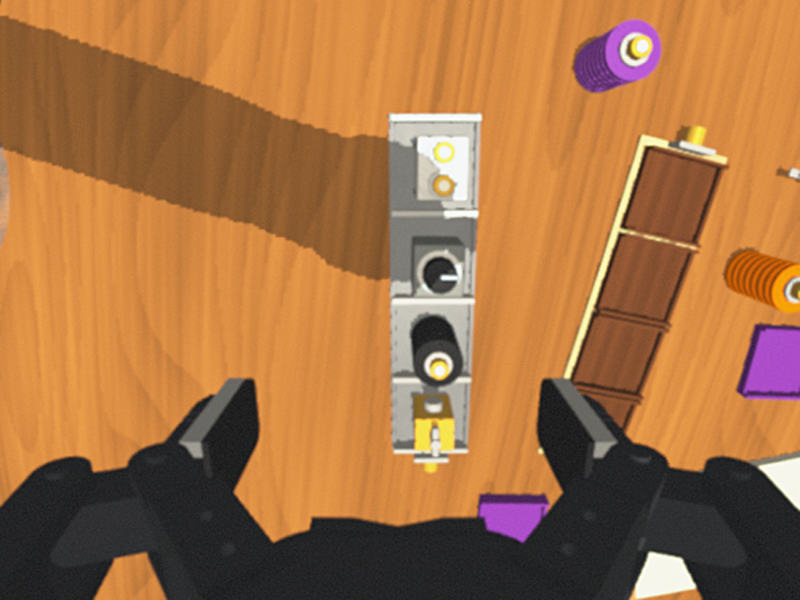

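Each unit stands upright in its own bay. The sockets of the filter are at (444,152) and (443,186), the switch knob at (440,272), the load's socket at (439,368) and the block top of the arrester at (434,433). I'll check the offsets from the bay centres against rack edges measured in the same picture.

Run:
```python
from h import *
import json
p,q=json.load(open("w3.json")); k,T=campose("wrist",p,q)
f=lambda u,z: onplane(k,T,((u[0]+.5)*.64-.5,(u[1]+.5)*.64-.5),z)[:2]
A=(f((389,117),.022)+f((481,117),.022))/2; B=(f((393,452),.022)+f((468,451),.022))/2
c=(A+B)/2; Y=(A-B)/np.linalg.norm(A-B); X=np.array([Y[1],-Y[0]])
print("rack",c,np.linalg.norm(A-B),np.arctan2(-Y[0],Y[1]))
for n,u,z,b in (("filter",(443.5,169),.075,.105),("switch",(440,272),.069,.035),("load",(439,368),.077,-.035),("arr",(434,433),.052,-.105)):
    d=f(u,z)-c; print(n,"dx,dy mm",np.round([d@X*1e3,(d@Y-b)*1e3],1))
```

```text
rack [ 0.48200205 -0.04267207] 0.28088345431220363 0.14425696545460415
filter dx,dy mm [ 1.9 -1.3]
switch dx,dy mm [ 1.2 -0.5]
load dx,dy mm [1.1 0.9]
arr dx,dy mm [0.4 2.2]
```

All four are within 3 mm of their bay centres, and the gripper is open and clear.

```bash
python3 -c "
from cell import bot
print(bot.close_job())"
```

```text
the job is handed in; nothing more can be done
None
```

All four coax units stand upright in the new rack in reverse order, from left filter, switch, load, arrester, each measured within 3 mm of its bay centre; the mug was not approached, the gripper is open, and the job was handed in at about 33 s (no verdict was returned).

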